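# Size a flask stand in a stepped bay gauge

### The job

Find the size of the round orange flask stand that lies by itself in front of the aluminium gauge: sliding it flat on the bench, never lifting it, offer it squarely and without forcing to the narrowest bay, then to each next wider one in turn, until it goes in. Push it fully home in that first bay that takes it, so that its red tally bar is pushed right back, and leave it there with the other two red bars untouched. Leave the two stands on the paper sheet and everything else on the bench where they are.

Things in the scene. Friction and masses are not known exactly. Their poses are not given: they have to be found in the camera images.
- stand_r_mid (a point): Orange plastic flask stand: round cup 36 mm high, base 10 mm thick, well 56 mm wide and 26 mm deep, open at the top; 0.1 to 0.25 kg. Outer diameter 85, 90 or 95 mm (one stand of each; nothing tells which). Point on its axis, 18 mm above its underside; z up its axis. Two of the stands lie on the sheet at spare1 and spare2; the third, to be sized, lies alone in front of the gauge.
- stand_p_mid (a point): Orange plastic flask stand: round cup 36 mm high, base 10 mm thick, well 56 mm wide and 26 mm deep, open at the top; 0.1 to 0.25 kg. Outer diameter 85, 90 or 95 mm (one stand of each; nothing tells which). Point on its axis, 18 mm above its underside; z up its axis. Two of the stands lie on the sheet at spare1 and spare2; the third, to be sized, lies alone in front of the gauge.
- stand_q_mid (a point): Orange plastic flask stand: round cup 36 mm high, base 10 mm thick, well 56 mm wide and 26 mm deep, open at the top; 0.1 to 0.25 kg. Outer diameter 85, 90 or 95 mm (one stand of each; nothing tells which). Point on its axis, 18 mm above its underside; z up its axis. Two of the stands lie on the sheet at spare1 and spare2; the third, to be sized, lies alone in front of the gauge.
- gauge: Fixed aluminium gauge, 332 mm wide: four parallel walls 14 mm thick, 25 mm high, with round noses (radius 7 mm), standing on the bench; between them three bays open to the robot, 112 mm deep to a back beam 36 mm high. Origin on the bench, middle of the open front; x into the bays, y along the front, z up. Narrowest bay at the -y end, widest at +y. Bays have no raised floor: stands slide in on the bench.
- bay1 (a point): Mouth of the narrowest bay of the gauge, 87 mm wide: middle of the opening, on the bench, on the front line of the wall noses. x points straight into the bay, y across it, z up. Floor white, 1 dot(s) on the beam behind. A stand too big jams on both noses with its axis up to 20 mm before the mouth.
- bay2 (a point): Mouth of the middle bay of the gauge, 92 mm wide: middle of the opening, on the bench, on the front line of the wall noses. x points straight into the bay, y across it, z up. Floor yellow, 2 dot(s) on the beam behind. A stand too big jams on both noses with its axis up to 20 mm before the mouth.
- bay3 (a point): Mouth of the widest bay of the gauge, 97 mm wide: middle of the opening, on the bench, on the front line of the wall noses. x points straight into the bay, y across it, z up. Floor blue, 3 dot(s) on the beam behind. A stand too big jams on both noses with its axis up to 20 mm before the mouth.
- tally1 (a joint): Red tally bar in the narrowest bay (50 mm wide, 6 to 24 mm above the bench), which a stand pushes back. 0: not pushed, its front face 70 mm inside the mouth; 0.025 m: pushed right back against its stop, face 95 mm inside. No spring; it slides against about 2 N of friction and stays where it is left. It starts at 0 to 0.003.
- tally2 (a joint): Red tally bar in the middle bay (50 mm wide, 6 to 24 mm above the bench), which a stand pushes back. 0: not pushed, its front face 70 mm inside the mouth; 0.025 m: pushed right back against its stop, face 95 mm inside. No spring; it slides against about 2 N of friction and stays where it is left. It starts at 0 to 0.003.
- tally3 (a joint): Red tally bar in the widest bay (50 mm wide, 6 to 24 mm above the bench), which a stand pushes back. 0: not pushed, its front face 70 mm inside the mouth; 0.025 m: pushed right back against its stop, face 95 mm inside. No spring; it slides against about 2 N of friction and stays where it is left. It starts at 0 to 0.003.
- spare1 (a point): First of two drawn circles on a flat paper sheet on the bench, at the robot's left, each with a spare stand on it that stays there. The point is the circle's centre, on the bench.
- spare2 (a point): Second drawn circle of the same sheet, 124 mm from the first, holding the other spare stand.
- flask: Flat-bottomed glass flask, 104 mm wide, 190 mm high, origin under its centre. A bystander.
- reagent: Amber bottle with blue cap, 68 mm wide, 150 mm high, origin under its centre. A bystander.
- beaker: Glass beaker, 72 mm wide, 90 mm high, origin under its centre. A bystander.
- jar: Glass jar with white cap, 60 mm wide, 70 mm high, origin under its centre. A bystander.
- weight: Brass weight, 48 mm wide, 60 mm high with its knob, origin under its centre. A bystander.
- screwdriver: Screwdriver 170 mm long lying on the bench at the right; x runs along it to the tip. A bystander.
- notebook: Blue notebook, 105 by 150 by 14 mm, lying at the left, origin under its centre. A bystander.
There are look-alikes about, which are no part of the job. Leave any blue look-alike of the part that bears stand_r_mid alone.

How it is judged (in metres and radians):
On the way, in this order (a step that is already met when the one before it is completed fails the run):
1. the stand is offered squarely to the narrowest bay (axis within 10 mm of its centre line, front in the mouth: entering, or against both noses), the wider bays' bars not pushed (((x of stand_r_mid in the frame of bay1 between -0.012 and 0.08 m and y of stand_r_mid in the frame of bay1 between -0.01 and 0.01 m and value of joint each of tally2, tally3 below 0.008 m and (horizontal distance between stand_p_mid and spare1 below 0.03 m or horizontal distance between stand_p_mid and spare2 below 0.03 m) and (horizontal distance between stand_q_mid and spare1 below 0.03 m or horizontal distance between stand_q_mid and spare2 below 0.03 m)) or (x of stand_p_mid in the frame of bay1 between -0.013 and 0.08 m and y of stand_p_mid in the frame of bay1 between -0.01 and 0.01 m and value of joint each of tally2, tally3 below 0.008 m and (horizontal distance between stand_r_mid and spare1 below 0.03 m or horizontal distance between stand_r_mid and spare2 below 0.03 m) and (horizontal distance between stand_q_mid and spare1 below 0.03 m or horizontal distance between stand_q_mid and spare2 below 0.03 m)) or (x of stand_q_mid in the frame of bay1 between -0.021 and 0.08 m and y of stand_q_mid in the frame of bay1 between -0.01 and 0.01 m and value of joint each of tally2, tally3 below 0.008 m and (horizontal distance between stand_r_mid and spare1 below 0.03 m or horizontal distance between stand_r_mid and spare2 below 0.03 m) and (horizontal distance between stand_p_mid and spare1 below 0.03 m or horizontal distance between stand_p_mid and spare2 below 0.03 m)))), for 0.05 s.
2. then it is well inside the narrowest bay if that takes it, otherwise offered squarely to the middle bay in the same way, the widest bay's bar not pushed (((x of stand_r_mid in the frame of bay1 between 0.015 and 0.08 m and y of stand_r_mid in the frame of bay1 between -0.01 and 0.01 m and value of joint each of tally2, tally3 below 0.008 m and (horizontal distance between stand_p_mid and spare1 below 0.03 m or horizontal distance between stand_p_mid and spare2 below 0.03 m) and (horizontal distance between stand_q_mid and spare1 below 0.03 m or horizontal distance between stand_q_mid and spare2 below 0.03 m)) or (x of stand_p_mid in the frame of bay2 between -0.012 and 0.08 m and y of stand_p_mid in the frame of bay2 between -0.01 and 0.01 m and value of joint each of tally1, tally3 below 0.008 m and (horizontal distance between stand_r_mid and spare1 below 0.03 m or horizontal distance between stand_r_mid and spare2 below 0.03 m) and (horizontal distance between stand_q_mid and spare1 below 0.03 m or horizontal distance between stand_q_mid and spare2 below 0.03 m)) or (x of stand_q_mid in the frame of bay2 between -0.013 and 0.08 m and y of stand_q_mid in the frame of bay2 between -0.01 and 0.01 m and value of joint each of tally1, tally3 below 0.008 m and (horizontal distance between stand_r_mid and spare1 below 0.03 m or horizontal distance between stand_r_mid and spare2 below 0.03 m) and (horizontal distance between stand_p_mid and spare1 below 0.03 m or horizontal distance between stand_p_mid and spare2 below 0.03 m)))).
3. then it is fully home in the first bay that takes it, that bay's red bar pushed right back and the others not (((value of joint tally1 above 0.019 m and value of joint each of tally2, tally3 below 0.008 m and x of stand_r_mid in the frame of bay1 between 0.033 and 0.08 m and y of stand_r_mid in the frame of bay1 between -0.01 and 0.01 m and (horizontal distance between stand_p_mid and spare1 below 0.03 m or horizontal distance between stand_p_mid and spare2 below 0.03 m) and (horizontal distance between stand_q_mid and spare1 below 0.03 m or horizontal distance between stand_q_mid and spare2 below 0.03 m)) or (value of joint tally2 above 0.019 m and value of joint each of tally1, tally3 below 0.008 m and x of stand_p_mid in the frame of bay2 between 0.033 and 0.08 m and y of stand_p_mid in the frame of bay2 between -0.01 and 0.01 m and (horizontal distance between stand_r_mid and spare1 below 0.03 m or horizontal distance between stand_r_mid and spare2 below 0.03 m) and (horizontal distance between stand_q_mid and spare1 below 0.03 m or horizontal distance between stand_q_mid and spare2 below 0.03 m)) or (value of joint tally3 above 0.019 m and value of joint each of tally1, tally2 below 0.008 m and x of stand_q_mid in the frame of bay3 between 0.033 and 0.08 m and y of stand_q_mid in the frame of bay3 between -0.01 and 0.01 m and (horizontal distance between stand_r_mid and spare1 below 0.03 m or horizontal distance between stand_r_mid and spare2 below 0.03 m) and (horizontal distance between stand_p_mid and spare1 below 0.03 m or horizontal distance between stand_p_mid and spare2 below 0.03 m)))), for 0.05 s.
At the end, for the whole second after the job is handed in: The stand is home in the narrowest bay that takes it: axis 33 mm or more inside, within 10 mm of the centre line, its bar back 19 mm or more, the other bars under 8 mm; the other stands within 30 mm of their circles' centres; all stands flat and at rest (((value of joint tally1 above 0.019 m and value of joint each of tally2, tally3 below 0.008 m and x of stand_r_mid in the frame of bay1 between 0.033 and 0.08 m and y of stand_r_mid in the frame of bay1 between -0.01 and 0.01 m and (horizontal distance between stand_p_mid and spare1 below 0.03 m or horizontal distance between stand_p_mid and spare2 below 0.03 m) and (horizontal distance between stand_q_mid and spare1 below 0.03 m or horizontal distance between stand_q_mid and spare2 below 0.03 m)) or (value of joint tally2 above 0.019 m and value of joint each of tally1, tally3 below 0.008 m and x of stand_p_mid in the frame of bay2 between 0.033 and 0.08 m and y of stand_p_mid in the frame of bay2 between -0.01 and 0.01 m and (horizontal distance between stand_r_mid and spare1 below 0.03 m or horizontal distance between stand_r_mid and spare2 below 0.03 m) and (horizontal distance between stand_q_mid and spare1 below 0.03 m or horizontal distance between stand_q_mid and spare2 below 0.03 m)) or (value of joint tally3 above 0.019 m and value of joint each of tally1, tally2 below 0.008 m and x of stand_q_mid in the frame of bay3 between 0.033 and 0.08 m and y of stand_q_mid in the frame of bay3 between -0.01 and 0.01 m and (horizontal distance between stand_r_mid and spare1 below 0.03 m or horizontal distance between stand_r_mid and spare2 below 0.03 m) and (horizontal distance between stand_p_mid and spare1 below 0.03 m or horizontal distance between stand_p_mid and spare2 below 0.03 m))) and linear speed of each of stand_p, stand_q, stand_r below 0.01 m/s and angle between each of stand_p, stand_q, stand_r's own z axis and vertical below 0.08 rad); the robot touches nothing.
It fails at once if a stand is lifted off the bench (more than 15 mm) or tipped by more than 0.3 rad (height (world z) of any of stand_r_mid, stand_p_mid, stand_q_mid above 0.033 m or angle between any of stand_p, stand_q, stand_r's own z axis and vertical above 0.3 rad).
It fails at once if the stand is forced against the gauge with more than 60 N (contact force between any of stand_p, stand_q, stand_r and gauge above 60 N).
It fails at once if a bystander (flask, bottle, beaker, jar, weight, screwdriver, notebook) is moved by more than 30 mm (distance of any of flask, reagent, beaker, jar, weight, screwdriver, notebook from where it was at the start of the episode above 0.03 m).
It also fails if it takes over 58 s, if anything falls off the work surface, if the arm or the gripper's body presses on something with over 40 N, if the wrist force passes 120 N, or if a joint passes its speed limit or range.

### The arm

A 6-joint arm with a two-finger parallel gripper is mounted at the origin on the work surface. World frame = base frame: x ahead of the robot, y to its left, z up, the work surface at z = 0. Lengths are in mm, angles in rad, forces in N, time in s.
With the tool pointing down it reaches from about 300 to 775 mm from the base axis. Payload 14.6 kg.
Tool frame: the origin (TCP) lies midway between the tips of the shut fingers; the grasp point (between the pads) lies 19 mm behind it; y points along the fingers, z is the direction in which the jaws open and shut, and the axes are right-handed (so a half turn about y gives the same grasp; the last joint's range is limited). The gripper opens to 94 mm and grips with 3 to 60 N. Pads are 16 mm wide; open, the fingers measure 119 mm over their backs; the gripper's body (75 mm by 177 mm) begins 78 mm behind the grasp point.
Start: joints at [1.089, 0.3, 1.521, -0, 1.321, -0.067], TCP at [221.65, 503.349, 205.446] pointing down, gripper open.
Joint ranges: [-3.03, 3.03], [-0.79, 2.21], [0.23, 2.52], [-1.04, 4.18], [0, 3.07], [-2.55, 2.55]. Speed limits (rad/s): [2.22, 2.22, 2.57, 3.14, 3.14, 3.14].

### API

Orientations are given as [roll, pitch, yaw] about the fixed x, y, z axes, in that order (R = Rz(yaw) Ry(pitch) Rx(roll)).
In Python, from cell import manip gives the robot as it stands.
- The arm moves only by the tool play_rows, never from a script. Its argument "series" is a list of rows, each a list of 3 entries, a list of its own where there are three numbers: the shift along the tool's x, y, z in m, then the turn about the tool's y in rad, then the closure, from 0 (fully open) to 1 (shut). In form: [[[dx, dy, dz], twist, grip], ...]. A call has 1 to 20 rows; each row is the pose to reach, as a shift and turn from the pose measured when the call began, along the tool's axes at that moment; what a row does not reach only later rows make up. A row lasts 1/10 s, in which the tool goes at most 50 mm and 8.59 degrees, less where a joint would pass 70% of its speed; a pose out of reach is approached as far as the arm can. A call with a gripper value outside its range is refused whole. The fingers move at their own pace and stop on an object; "squeeze" is the grip in N (left out, the last holds). Time passes only in rows, so rows that repeat a pose let the fingers close. It gives the time, the measured TCP pose, the force and the opening at its end, in the units of the state.
- manip.read_state(): the state, without advancing time (a new reading comes with each control period).
- manip.camera(name): name is "scene" or "top"; returns the picture (400x640x3 uint8, red, green, blue); there is no depth.
- manip.camera_params(name): a dict with "K" (3x3 intrinsics, pixels), "dist_coeffs" ([k1, k2, p1, p2, k3] as OpenCV has them; the pictures are not rectified), "rvec" (rotation vector, rad) and "tvec" (3), from world to camera coordinates, as OpenCV has them. Camera axes: x right, y down, z forward; pixel columns grow to the right and rows downward; lengths in mm; the calibration is good to about 2 mm. A picture is of the moment at which its call begins. camera_params takes no time and is no camera call.
- manip.sign_off(): hands the job in, once; it reports no verdict.
The state is a dict: "clock": time; "joints": joint angles; "qd": joint speeds; "effort": joint torques, N m; "eef_pos": TCP position; "eef_rot": TCP orientation; "wrist_force": force on the tool from outside, world axes, zero at the start; "moment": the same for the moment, N m; "finger_gap": finger opening in mm.
Only numpy, scipy, OpenCV 4.12 (cv2) and the standard library are available. Lean on these libraries where they do the work, as an engineer would, in place of code of your own. Each camera call takes 0.05 s, during which the arm holds its last target. There are 200 camera calls.

## Working session

There is one attempt and no reset: what is moved stays moved. The work goes in short steps, Python scripts to look and compute and a tool call to move; the robot and the scene stay as the last step left them, time stands still between calls to the robot, and variables do not carry over. Pictures are saved under pics/ and viewed, about 8 in all and at most 12, crops included, and the job is handed in when it is done.

Besides the shell and the picture viewer there is one more tool, called after "Request:" as name(argument=value, ...) on one line, values as JSON. play_rows: Moves the arm, as the interface text tells. Its arguments: {"type":"object","properties":{"series":{"type":"array","items":{"type":"array"}},"squeeze":{"type":"number"}},"required":["series"]}

```bash
mkdir -p pics; python3 - <<'E'
from cell import manip
import cv2
s=manip.read_state(); print({k:s[k] for k in('clock','eef_pos','eef_rot','wrist_force','finger_gap')})
for n in('scene','top'):
    cv2.imwrite(f'pics/{n}0.png',manip.camera(n)[...,::-1])
    print(n,manip.camera_params(n))
E
```

```text
{'clock': 0.0, 'eef_pos': array([221.50802302, 503.11050135, 204.8702086 ]), 'eef_rot': array([-1.57201784e+00,  9.41567582e-05, -4.14781459e-01]), 'wrist_force': array([ 0.13951281, -1.13321389, -0.12937637]), 'finger_gap': 93.94129910537711}
scene {'K': array([[460.66332943,   0.        , 317.60375338],
       [  0.        , 460.66332943, 197.2024471 ],
       [  0.        ,   0.        ,   1.        ]]), 'dist_coeffs': array([0.00102985, 0.        , 0.        , 0.        , 0.        ]), 'rvec': array([ 2.20595483,  0.84451286, -0.36301543]), 'tvec': array([-448.34557481, -150.97809628, 1833.23765434])}
top {'K': array([[373.87731741,   0.        , 317.8116523 ],
       [  0.        , 373.87731741, 193.53678908],
       [  0.        ,   0.        ,   1.        ]]), 'dist_coeffs': array([-0.01232648,  0.        ,  0.        ,  0.        ,  0.        ]), 'rvec': array([ 2.109415  , -2.14636574,  0.1936135 ]), 'tvec': array([  89.71213469,  505.55556894, 1101.72889901])}
```

View pics/top0.png

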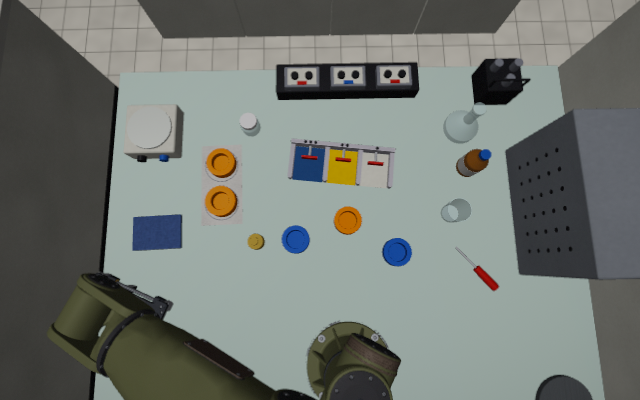

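View pics/scene0.png

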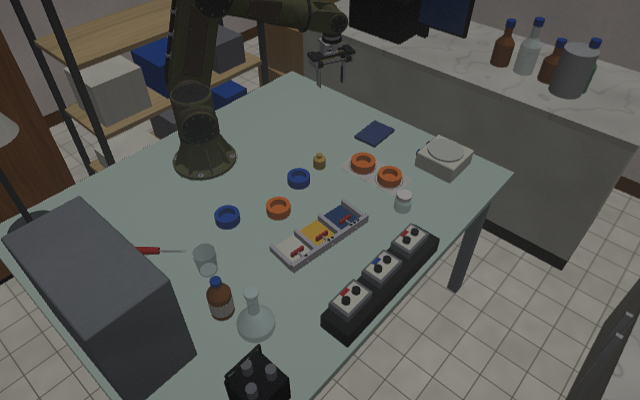

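The top view shows the gauge at about (290–395, 140–187). The lone orange stand is at (348,220), with blue look-alikes at (296,239) and (397,251). The spares are on the sheet at (221,163) and (221,202). I'll enlarge the gauge next.

```bash
cat > h.py <<'E'
from cell import manip
import numpy as np, cv2
def cam(n):
    p=manip.camera_params(n); R=cv2.Rodrigues(np.array(p['rvec']))[0]; return p,R,np.array(p['tvec'])
def world(n,uv,z):
    p,R,t=cam(n); q=cv2.undistortPoints(np.array([[uv]],float),p['K'],p['dist_coeffs'])[0,0]
    d=R.T@np.array([q[0],q[1],1]); c=-R.T@t; return c+d*(z-c[2])/d[2]
def px(n,P):
    p,R,t=cam(n); return cv2.projectPoints(np.array([P],float),p['rvec'],p['tvec'],p['K'],p['dist_coeffs'])[0][0,0]
def crop(n,f,x0,y0,w,h,k):
    im=manip.camera(n)[...,::-1]; cv2.imwrite(f,cv2.resize(im[y0:y0+h,x0:x0+w],None,fx=k,fy=k,interpolation=cv2.INTER_CUBIC)); return im
def oranges(im):
    hsv=cv2.cvtColor(np.ascontiguousarray(im),cv2.COLOR_BGR2HSV); m=cv2.inRange(hsv,(8,180,90),(18,255,255))
    return m
E
python3 - <<'E'
from h import *
im=crop('top','pics/c1.png',280,130,130,110,6)
m=oranges(im)
for c in cv2.findContours(m,cv2.RETR_EXTERNAL,cv2.CHAIN_APPROX_NONE)[0]:
    if cv2.contourArea(c)>100:
        e=cv2.fitEllipse(c); print(e,cv2.contourArea(c),world('top',e[0],18),world('top',e[0],36))
E
```

```text
((347.5278015136719, 220.04136657714844), (25.729045867919922, 26.392587661743164), 3.2042407989501953) 532.0 [426.84163892  -9.94492376  18.        ] [424.89530812  -8.47427375  36.        ]
((220.25006103515625, 200.47486877441406), (28.762407302856445, 29.55066680908203), 52.61499786376953) 665.5 [495.25479023 387.09788371  18.        ] [492.24356957 382.38833517  36.        ]
((472.9671325683594, 158.32025146484375), (11.567848205566406, 16.954498291015625), 3.2154769897460938) 137.0 [ 618.15260052 -418.49469758   18.        ] [ 613.22840509 -410.66473649   36.        ]
((220.478271484375, 161.84860229492188), (26.166996002197266, 27.257625579833984), 70.08953857421875) 557.5 [620.37063318 390.06394484  18.        ] [615.41191281 385.30822786  36.        ]
```

View pics/c1.png

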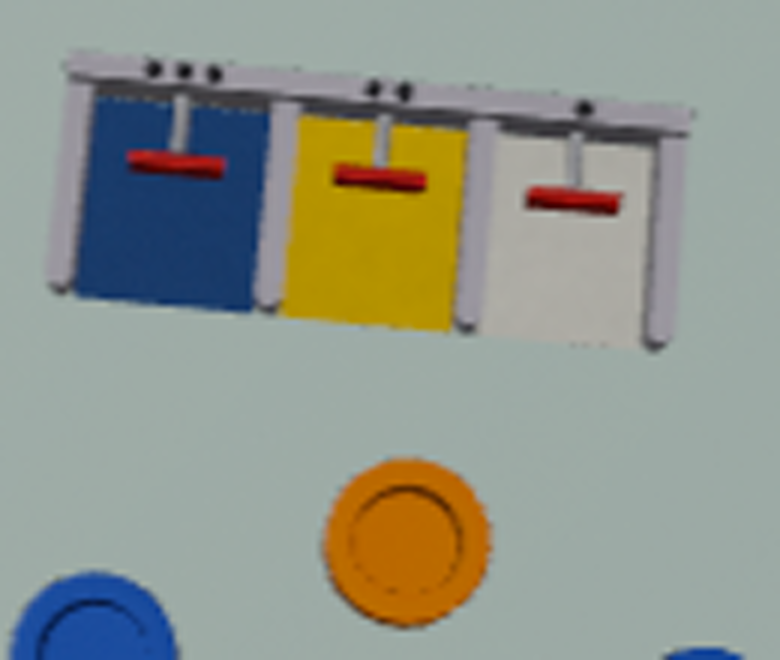

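The crop shows three bays: blue (3 dots), yellow (2) and white (1). The wall noses are at crop x≈60, 268, 467 and 655, and the stand is at (407,542). Next I fit the gauge pose from clicked points.

```bash
python3 - <<'E'
from h import *
from scipy.optimize import least_squares
f=lambda u,v:(280+(u+.5)/6-.5,130+(v+.5)/6-.5)
# gauge pts (x,y,z): floor corners (x free offset a), wall-top nose sides, beam top corners
P=[((0,152,0),(75,297)),((0,55,0),(252,312)),((0,41,0),(278,317)),((0,-51,0),(450,331)),((0,-65,0),(480,333)),((0,-152,0),(645,349)),
 ((0,159,25),(60,283)),((0,48,25),(268,300)),((0,-58,25),(467,319)),((0,-159,25),(655,338)),
 ((112,166,36),(66,75)),((112,-166,36),(688,133)),
 ((124,166,36),(68,50)),((124,-166,36),(692,108))]
def T(p,g): c,s=np.cos(p[2]),np.sin(p[2]); return [p[0]+c*g[0]-s*g[1],p[1]+s*g[0]+c*g[1],g[2]]
def res(p): return np.concatenate([px('top',T(p,g))-f(*u) for g,u in P[:12]])
r=least_squares(res,[500,0,-.1],loss='soft_l1',f_scale=.5); p=r.x; print(p); print((res(p)*6).reshape(-1,2).round(1).tolist())
c,s=np.cos(p[2]),np.sin(p[2])
for n,y in(('b1',-108.5),('b2',-5),('b3',103.5)): print(n,T(p,[0,y,0]))
# overlay in both
for n,(x0,y0,w,h,k) in(('top',(280,130,130,110,5)),('scene',(250,180,140,100,5))):
    im=manip.camera(n)[...,::-1]; o=cv2.resize(im[y0:y0+h,x0:x0+w],None,fx=k,fy=k,interpolation=cv2.INTER_CUBIC)
    def D(g,col):
        q=[[(a-o_+.5)*k-.5 for a,o_ in zip(px(n,T(p,x)),(x0,y0))] for x in g]; cv2.polylines(o,[np.array(q).round().astype(int)],False,col,1,cv2.LINE_AA)
    for y in(-159,-58,48,159):
        a=np.linspace(-np.pi/2,np.pi/2,15); g=[(112,y-7,25)]+[(7-7*np.cos(t),y+7*np.sin(t),25) for t in a]+[(112,y+7,25)]
        D(g,(0,255,0))
    D([(112,-166,36),(112,166,36)],(255,0,255))
    th=np.linspace(0,2*np.pi,40)
    for rr,z in((28,36),(45,36)):
      q=[[(a-o_+.5)*k-.5 for a,o_ in zip(px(n,[425+1.5+rr*np.cos(t),-8.5+rr*np.sin(t),z]),(x0,y0))] for t in th]; cv2.polylines(o,[np.array(q).round().astype(int)],False,(255,255,0),1,cv2.LINE_AA)
    cv2.imwrite(f'pics/ov_{n}.png',o)
a=cv2.imread('pics/ov_top.png');b=cv2.imread('pics/ov_scene.png');
cv2.imwrite('pics/ov.png',np.vstack([cv2.resize(a,None,fx=.55,fy=.55),np.zeros((0,357,3),np.uint8)]) if 0 else np.hstack([cv2.resize(a,(400,338)),cv2.resize(b,(400,286))if 0 else cv2.copyMakeBorder(cv2.resize(b,(400,286)),0,52,0,0,0)]))
E
```

```text
[547.76883362  12.53297834   6.17215693]
[[-1.7, -1.1], [1.5, 0.5], [1.5, -2.1], [1.0, -0.4], [-2.9, 0.0], [-5.4, -1.0], [-3.2, 1.3], [-0.7, 3.7], [2.0, 3.2], [6.5, 1.9], [-1.2, -2.1], [3.2, -3.5]]
b1 [np.float64(535.7469895274123), np.float64(-95.29895229087667), 0]
b2 [np.float64(547.2148315864046), np.float64(7.563764951620918), 0]
b3 [np.float64(559.2366756772321), np.float64(115.39569558747587), 0]
```

View pics/ov_top.png

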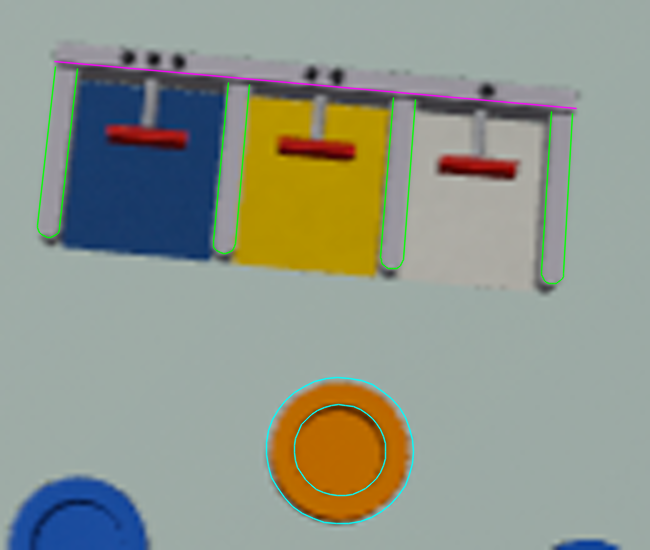

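View pics/ov_scene.png

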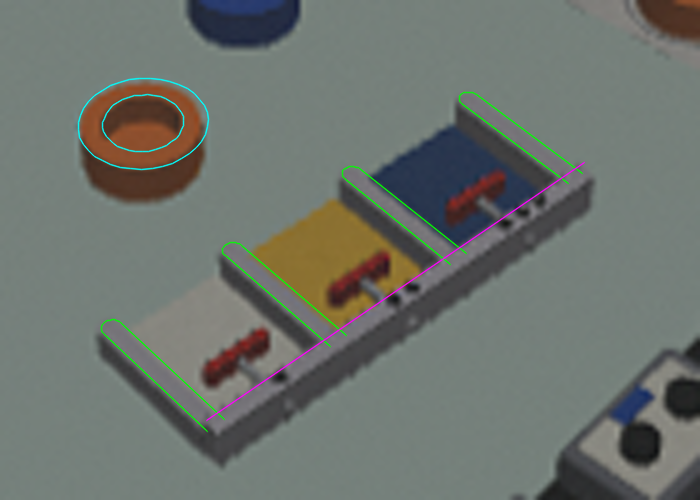

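The overlay matches to about 1 px (2–3 mm). I'll refine it with a region-based fit in both cameras.

```bash
cat > fit.py <<'E'
from h import *
from scipy.optimize import minimize
W=(-159,-58,48,159)
BOX={'top':(280,130,130,75),'scene':(255,190,125,90)}
def T(p,g):
    c,s=np.cos(p[2]),np.sin(p[2]); g=np.asarray(g,float); return np.c_[p[0]+c*g[:,0]-s*g[:,1],p[1]+s*g[:,0]+c*g[:,1],g[:,2]]
K=6
def lab(n,p):
    P,_,_=cam(n); x0,y0,w,h=BOX[n]; L=np.zeros((h*K,w*K),np.uint8)
    def D(g,c):
        q=cv2.projectPoints(T(p,g),P['rvec'],P['tvec'],P['K'],P['dist_coeffs'])[0][:,0]
        q=(q-[x0,y0]+.5)*K-.5; cv2.fillConvexPoly(L,cv2.convexHull(np.round(q*16).astype(np.int32)),c,cv2.LINE_8,4)
    a=np.linspace(-np.pi/2,np.pi/2,15)
    for c,(l,r) in zip((1,2,3),((-152,-65),(-51,41),(55,152))): D([(0,l,0),(0,r,0),(112,l,0),(112,r,0)],c)
    nose=lambda y,z:[(7-7*np.cos(t),y+7*np.sin(t),z) for t in a]+[(112,y-7,z),(112,y+7,z)]
    for y in W: D(nose(y,0)+nose(y,25),4)
    for y in W: D(nose(y,25),5)
    D([(x,y,z) for x in(112,124) for y in(-166,166) for z in(0,36)],7)
    D([(x,y,36) for x in(112,124) for y in(-166,166)],6)
    M=np.zeros_like(L); L,M=M,L
    D([(-15,-180,0),(-15,180,0),(58,180,0),(58,-180,0)],1)
    D([(0,-166,25),(0,166,25),(58,166,25),(58,-166,25)],1)
    return np.where(L>0,M,255)
def fit(ims,p0):
    def cost(v):
        C=0
        for i,n in enumerate(BOX):
            if n not in ims: continue
            l=lab(n,v)
            for c in range(6):
                X=ims[n][l==c]
                if len(X): C+=((X-X.mean(0))**2).sum()
            C+=(l==255).sum()*0
        return C/1e4
    best=None
    return minimize(cost,p0,method='Nelder-Mead',options=dict(initial_simplex=np.array([p0]+[np.array(p0)+np.eye(3)[i]*d for i,d in enumerate((5,5,.03))]),xatol=.01,fatol=.01))
E
python3 - <<'E'
from fit import *
ims={}
for n,(x0,y0,w,h) in BOX.items():
    ims[n]=cv2.resize(manip.camera(n)[y0:y0+h,x0:x0+w],None,fx=K,fy=K,interpolation=cv2.INTER_LINEAR).astype(np.float32)
p0=[547.8,12.5,-.111]
for k in(('top',),('scene',),('top','scene')):
    r=fit({n:ims[n] for n in k},p0); print(k,r.x,r.fun)
    for y in(-108.5,-5,103.5): print('  ',T(r.x,[(0,y,0)])[0].round(1))
E
```

```text
('top',) [ 5.47294627e+02  1.28210134e+01 -1.13605707e-01] 2308.8958
   [535. -95.   0.]
   [546.7   7.9   0. ]
   [559.  115.7   0. ]
('scene',) [ 5.44145066e+02  1.20959189e+01 -1.28355266e-01] 1198.1495
   [530.3 -95.5   0. ]
   [543.5   7.1   0. ]
   [557.4 114.7   0. ]
('top', 'scene') [ 5.46698365e+02  1.25470261e+01 -1.18519874e-01] 4390.0680375
   [533.9 -95.2   0. ]
   [546.1   7.6   0. ]
   [558.9 115.3   0. ]
```

Request:
play_rows(series=[[[0.393,0,-0.386],-0.299,0.89],[[0.393,0,-0.386],-0.299,0.89],[[0.393,0,-0.386],-0.299,0.89],[[0.393,0,-0.386],-0.299,0.89],[[0.393,0,-0.386],-0.299,0.89],[[0.393,0,-0.386],-0.299,0.89],[[0.393,0,-0.386],-0.299,0.89],[[0.393,0,-0.386],-0.299,0.89],[[0.393,0,-0.386],-0.299,0.89],[[0.393,0,-0.386],-0.299,0.89],[[0.393,0,-0.386],-0.299,0.89],[[0.393,0,-0.386],-0.299,0.89],[[0.393,0,-0.386],-0.299,0.89],[[0.393,0.04,-0.386],-0.299,0.89],[[0.393,0.08,-0.386],-0.299,0.89],[[0.393,0.12,-0.386],-0.299,0.89],[[0.393,0.14,-0.386],-0.299,0.89],[[0.393,0.14,-0.386],-0.299,0.89]])

```text
clock: 2.15
eef_pos: [424.0, -6.9, 63.5]
eef_rot: [-1.571, 0.005, -0.114]
wrist_force: [0.5, 0.2, 1.4]
finger_gap: 10.5
```

Request:
play_rows(series=[[[0.0015,0.015,-0.001],0,0.89],[[0.0015,0.025,-0.001],0,0.89],[[0.0015,0.032,-0.001],0,0.89],[[0.0015,0.038,-0.001],0,0.89],[[0.0015,0.043,-0.001],0,0.89],[[0.0015,0.048,-0.001],0,0.89],[[0.0015,0.048,-0.001],0,0.89],[[0.0015,0.048,-0.001],0,0.89]])

```text
clock: 2.95
eef_pos: [425.2, -8.1, 15.5]
eef_rot: [-1.571, 0.005, -0.114]
wrist_force: [0.9, 0.2, -0.2]
finger_gap: 10.1
```

```bash
python3 - <<'E'
from h import *
crop('scene','pics/d1.png',230,120,160,120,5)
E
```

```text
(no output)
```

View pics/d1.png

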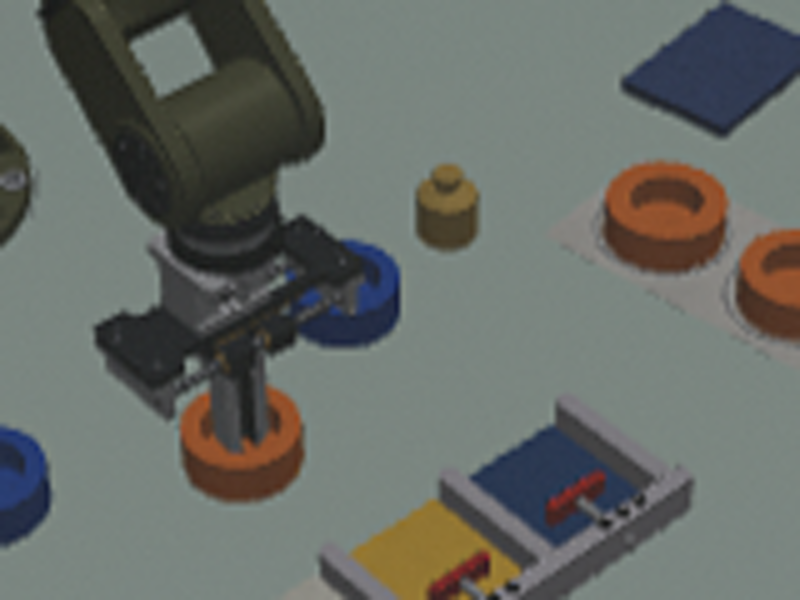

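The scene crop shows both fingers inside the well of the lone stand at (240,440). I'll spread them slowly to cage it.

Request:
play_rows(series=[[[0,0,0],0,0.84],[[0,0,0],0,0.79],[[0,0,0],0,0.76],[[0,0,0],0,0.74],[[0,0,0],0,0.72],[[0,0,0],0,0.71],[[0,0,0],0,0.71],[[0,0,0],0,0.71]])

```text
clock: 3.8
eef_pos: [425.2, -8.1, 15.6]
eef_rot: [-1.571, 0.004, -0.114]
wrist_force: [0.0, -0.8, -0.2]
finger_gap: 27.2
```

Request:
play_rows(series=[[[0.003,0,-0.003],0,0.71],[[0.008,0,-0.008],0,0.71],[[0.014,0,-0.014],0,0.71],[[0.02,0,-0.02],0,0.71],[[0.026,0,-0.026],0,0.71],[[0.032,0,-0.032],0,0.71],[[0.038,0,-0.038],0,0.71],[[0.044,0,-0.044],0,0.71],[[0.05,0,-0.05],0,0.71],[[0.055,0,-0.056],0,0.71],[[0.06,0,-0.062],0,0.71],[[0.064,0,-0.067],0,0.71],[[0.068,0,-0.071],0,0.71],[[0.071,0,-0.0735],0,0.71],[[0.073,0,-0.0745],0,0.71],[[0.075,0,-0.074],0,0.71],[[0.078,0,-0.074],0,0.71],[[0.08,0,-0.074],0,0.71],[[0.08,0,-0.074],0,0.71]])

```text
clock: 5.7
eef_pos: [496.7, -90.6, 15.3]
eef_rot: [-1.571, 0.004, -0.114]
wrist_force: [0.5, 1.0, -0.3]
finger_gap: 27.2
```

```bash
python3 - <<'E'
from fit import *
s=manip.read_state();p=np.array([547,12.7]);d=s['eef_pos'][:2]-p;a=-.116;c,n=np.cos(a),np.sin(a)
print('gauge xy',c*d[0]+n*d[1],-n*d[0]+c*d[1],s['wrist_force'])
A=crop('top','pics/e1.png',300,130,120,110,5)
crop('scene','pics/e2.png',230,170,140,110,5)
a=cv2.imread('pics/e1.png');b=cv2.imread('pics/e2.png')
cv2.imwrite('pics/e.png',cv2.resize(np.hstack([a,cv2.resize(b,(700,550))]),None,fx=.61,fy=.61))
E
```

```text
gauge xy -38.04874627030919 -108.45420744858383 [ 0.49789244  1.04241253 -0.25736582]
```

View pics/e.png

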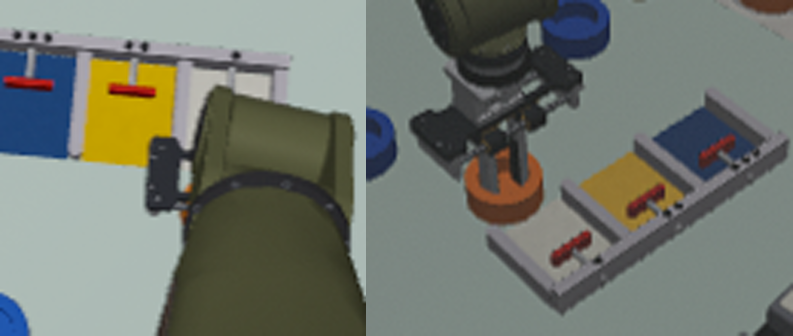

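The stand is centred in front of the white bay, about 38 mm before the mouth. I'll approach gently.

Request:
play_rows(series=[[[0.004,0,0],0,0.71],[[0.008,0,0],0,0.71],[[0.012,0,0],0,0.71],[[0.016,0,0],0,0.71],[[0.019,0,0],0,0.71],[[0.021,0,0],0,0.71],[[0.022,0,0],0,0.71],[[0.023,0,0],0,0.71],[[0.024,0,0],0,0.71],[[0.025,0,0],0,0.71],[[0.026,0,0],0,0.71]])

```text
clock: 6.9
eef_pos: [522.3, -93.6, 15.1]
eef_rot: [-1.571, 0.004, -0.114]
wrist_force: [-1.5, -0.1, -0.1]
finger_gap: 27.4
```

Request:
play_rows(series=[[[0.001,0,0],0,0.71],[[0.002,0,0],0,0.71],[[0.003,0,0],0,0.71],[[0.003,0,0],0,0.71]])

```text
clock: 7.3
eef_pos: [525.5, -94.0, 15.2]
eef_rot: [-1.571, 0.004, -0.114]
wrist_force: [-1.6, 1.1, -0.6]
finger_gap: 27.2
```

Request:
play_rows(series=[[[0.001,0,0],0,0.71],[[0.002,0,0],0,0.71],[[0.003,0,0],0,0.71],[[0.003,0,0],0,0.71]])

```text
clock: 7.7
eef_pos: [528.6, -94.3, 15.2]
eef_rot: [-1.571, 0.004, -0.114]
wrist_force: [-0.8, -0.8, -0.4]
finger_gap: 27.5
```

Request:
play_rows(series=[[[0.001,0,0],0,0.71],[[0.002,0,0],0,0.71],[[0.002,0,0],0,0.71]])

```text
clock: 8.0
eef_pos: [530.8, -94.6, 15.2]
eef_rot: [-1.571, 0.004, -0.114]
wrist_force: [0.6, 0.3, 1.3]
finger_gap: 27.4
```

Request:
play_rows(series=[[[0.001,0,0],0,0.71],[[0.002,0,0],0,0.71],[[0.002,0,0],0,0.71]])

```text
clock: 8.3
eef_pos: [532.9, -94.8, 15.2]
eef_rot: [-1.571, 0.003, -0.114]
wrist_force: [-0.6, 0.2, 1.1]
finger_gap: 27.1
```

Request:
play_rows(series=[[[0.001,0,0],0,0.71],[[0.001,0,0],0,0.71]])

```text
clock: 8.5
eef_pos: [534.0, -95.0, 15.1]
eef_rot: [-1.571, 0.003, -0.114]
wrist_force: [-0.5, 0.5, 1.2]
finger_gap: 27.1
```

Request:
play_rows(series=[[[0.001,0,0],0,0.71],[[0.001,0,0],0,0.71]])

```text
clock: 8.7
eef_pos: [535.1, -95.1, 15.2]
eef_rot: [-1.571, 0.003, -0.114]
wrist_force: [-0.7, 0.1, 0.9]
finger_gap: 27.3
```

Request:
play_rows(series=[[[0.001,0,0],0,0.71],[[0.001,0,0],0,0.71]])

```text
clock: 8.9
eef_pos: [536.2, -95.2, 15.2]
eef_rot: [-1.571, 0.003, -0.114]
wrist_force: [-0.8, 0.6, 1.4]
finger_gap: 26.9
```

```bash
python3 - <<'E'
from fit import *
crop('scene','pics/f.png',255,185,100,80,7)
E
```

```text
(no output)
```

View pics/f.png

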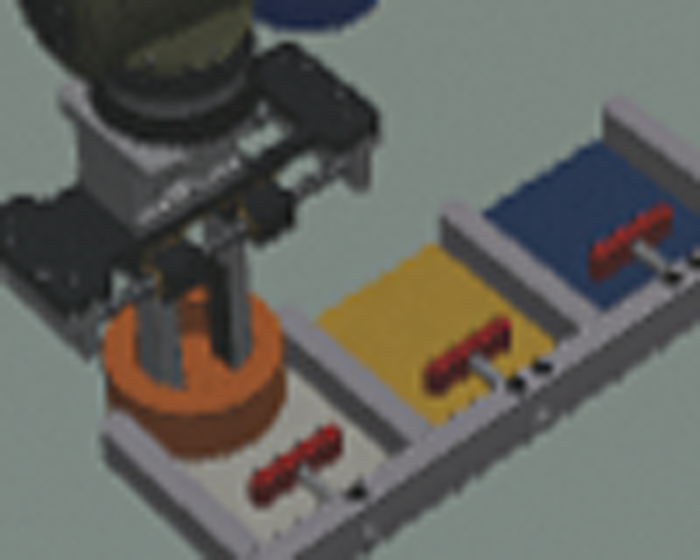

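The stand is about half way into the white bay with no resistance yet. I'll continue carefully.

Request:
play_rows(series=[[[0.001,0,0],0,0.71],[[0.002,0,0],0,0.71],[[0.002,0,0],0,0.71]])

```text
clock: 9.25
eef_pos: [538.3, -95.5, 15.2]
eef_rot: [-1.571, 0.003, -0.114]
wrist_force: [-0.8, 0.2, 0.0]
finger_gap: 27.3
```

Request:
play_rows(series=[[[0.001,0,0],0,0.71],[[0.002,0,0],0,0.71],[[0.003,0,0],0,0.71],[[0.003,0,0],0,0.71]])

```text
clock: 9.65
eef_pos: [541.5, -95.8, 15.2]
eef_rot: [-1.571, 0.003, -0.114]
wrist_force: [-0.3, -0.2, 1.0]
finger_gap: 27.1
```

Request:
play_rows(series=[[[0.001,0,0],0,0.71],[[0.002,0,0],0,0.71],[[0.003,0,0],0,0.71],[[0.004,0,0],0,0.71],[[0.004,0,0],0,0.71]])

```text
clock: 10.15
eef_pos: [545.6, -96.3, 15.1]
eef_rot: [-1.571, 0.003, -0.114]
wrist_force: [-0.5, 0.6, -0.0]
finger_gap: 27.2
```

No jam: the narrowest bay takes it. Pushing on in chunks, watching the force.

Request:
play_rows(series=[[[0.002,0,0],0,0.71],[[0.004,0,0],0,0.71],[[0.006,0,0],0,0.71],[[0.008,0,0],0,0.71],[[0.01,0,0],0,0.71],[[0.012,0,0],0,0.71],[[0.012,0,0],0,0.71]])

```text
clock: 10.85
eef_pos: [557.8, -97.7, 15.1]
eef_rot: [-1.571, 0.002, -0.114]
wrist_force: [-0.2, 0.5, 0.5]
finger_gap: 26.9
```

Request:
play_rows(series=[[[0.002,0,0],0,0.71],[[0.004,0,0],0,0.71],[[0.006,0,0],0,0.71],[[0.008,0,0],0,0.71],[[0.01,0,0],0,0.71],[[0.012,0,0],0,0.71],[[0.012,0,0],0,0.71]])

```text
clock: 11.55
eef_pos: [569.9, -99.1, 15.1]
eef_rot: [-1.571, 0.002, -0.114]
wrist_force: [-1.2, 0.0, 1.3]
finger_gap: 27.2
```

Request:
play_rows(series=[[[0.002,0,0],0,0.71],[[0.004,0,0],0,0.71],[[0.006,0,0],0,0.71],[[0.008,0,0],0,0.71],[[0.01,0,0],0,0.71],[[0.01,0,0],0,0.71]])

```text
clock: 12.15
eef_pos: [580.2, -100.3, 15.0]
eef_rot: [-1.571, 0.002, -0.114]
wrist_force: [-0.5, -0.7, 0.2]
finger_gap: 27.1
```

Request:
play_rows(series=[[[0.001,0,0],0,0.71],[[0.002,0,0],0,0.71],[[0.003,0,0],0,0.71],[[0.004,0,0],0,0.71],[[0.004,0,0],0,0.71]])

```text
clock: 12.65
eef_pos: [584.3, -100.7, 15.0]
eef_rot: [-1.571, 0.002, -0.114]
wrist_force: [-2.2, 0.6, 0.9]
finger_gap: 27.4
```

```bash
python3 - <<'E'
from fit import *
crop('scene','pics/g.png',265,190,100,80,7)
E
```

```text
(no output)
```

View pics/g.png

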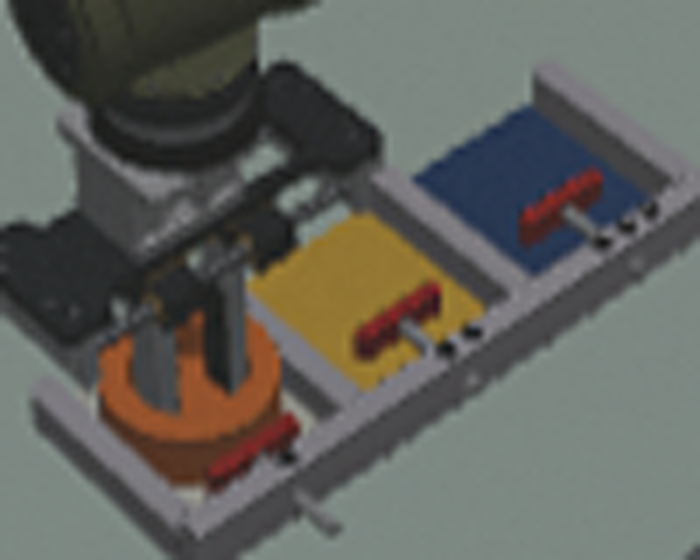

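The red bar is pushed close to the beam and its rod has come out behind. I'll push 1 mm at a time until the stop is felt.

Request:
play_rows(series=[[[0.001,0,0],0,0.71],[[0.002,0,0],0,0.71],[[0.002,0,0],0,0.71]])

```text
clock: 13.0
eef_pos: [586.4, -101.0, 15.0]
eef_rot: [-1.571, 0.001, -0.114]
wrist_force: [-2.9, 0.7, 1.5]
finger_gap: 27.4
```

Request:
play_rows(series=[[[0.001,0,0],0,0.71],[[0.001,0,0],0,0.71]])

```text
clock: 13.2
eef_pos: [587.5, -101.1, 15.0]
eef_rot: [-1.571, 0.001, -0.114]
wrist_force: [-1.5, 0.0, 1.4]
finger_gap: 27.1
```

Request:
play_rows(series=[[[0.001,0,0],0,0.71],[[0.001,0,0],0,0.71]])

```text
clock: 13.4
eef_pos: [588.7, -101.2, 15.0]
eef_rot: [-1.571, 0.001, -0.114]
wrist_force: [-2.4, 0.8, 1.1]
finger_gap: 27.3
```

Request:
play_rows(series=[[[0.0005,0,0],0,0.71],[[0.0005,0,0],0,0.71]])

```text
clock: 13.6
eef_pos: [589.1, -101.3, 15.0]
eef_rot: [-1.571, 0.001, -0.114]
wrist_force: [-3.1, 0.5, 1.8]
finger_gap: 27.3
```

Request:
play_rows(series=[[[0.0005,0,0],0,0.71],[[0.0005,0,0],0,0.71]])

```text
clock: 13.8
eef_pos: [589.3, -101.3, 15.0]
eef_rot: [-1.571, 0.002, -0.114]
wrist_force: [-4.8, -0.5, 3.1]
finger_gap: 27.6
```

Request:
play_rows(series=[[[0.0005,0,0],0,0.71],[[0.0005,0,0],0,0.71]])

```text
clock: 14.0
eef_pos: [589.5, -101.3, 15.0]
eef_rot: [-1.571, 0.003, -0.114]
wrist_force: [-6.9, 1.1, 4.2]
finger_gap: 27.1
```

The stop is felt: force is rising and motion has stopped. I'll ease off, narrow the fingers, centre, and lift out.

Request:
play_rows(series=[[[-0.0015,0,0],0,0.73],[[-0.002,0,0],0,0.78],[[-0.002,0,0],0,0.84],[[-0.002,0,0],0,0.86],[[-0.002,0,0],0,0.86],[[-0.002,-0.01,0],0,0.86],[[-0.002,-0.025,0],0,0.86],[[-0.002,-0.06,0],0,0.86],[[-0.002,-0.1,0],0,0.86],[[-0.002,-0.15,0],0,0.86],[[-0.05,-0.18,0],0,0.86],[[-0.1,-0.18,0.05],0,0.86],[[-0.12,-0.18,0.1],0,0.86],[[-0.14,-0.18,0.15],0,0.86],[[-0.16,-0.18,0.2],0,0.86],[[-0.16,-0.18,0.25],0,0.86],[[-0.16,-0.18,0.25],0,0.86],[[-0.16,-0.18,0.25],0,0.86]])

```text
clock: 15.8
eef_pos: [459.0, 168.3, 196.8]
eef_rot: [-1.57, 0.001, -0.11]
wrist_force: [0.3, 0.1, 0.5]
finger_gap: 13.2
```

```bash
python3 - <<'E'
from fit import *
crop('scene','pics/h1.png',265,120,160,150,4);crop('top','pics/h2.png',190,120,210,150,3)
a=cv2.imread('pics/h1.png');b=cv2.imread('pics/h2.png')
o=np.zeros((600,800,3),np.uint8);A=cv2.resize(a,(400,375));B=cv2.resize(b,(400,286));o[:375,:400]=A;o[:286,400:]=B
cv2.imwrite('pics/h.png',o[:380])
im=manip.camera('top')[...,::-1]
g=np.array([547,12.7]);t=-.116
for c in cv2.findContours(oranges(im),cv2.RETR_EXTERNAL,cv2.CHAIN_APPROX_NONE)[0]:
    if cv2.contourArea(c)>200:
        e=cv2.fitEllipse(c);w=world('top',e[0],34)[:2];d=w-g;print(e[0],e[1],w,'gauge',np.cos(t)*d[0]+np.sin(t)*d[1],-np.sin(t)*d[0]+np.cos(t)*d[1])
E
```

```text
(220.36082458496094, 200.53329467773438) (28.78654670715332, 29.615522384643555) [492.38910018 382.56323853] gauge -97.05187021836915 361.05692083018135
(374.7925109863281, 168.95297241210938) (25.602977752685547, 26.900819778442383) [584.45775874 -99.30547823] gauge 50.169542330536004 -106.91738803913873
(220.51283264160156, 162.0423126220703) (26.680980682373047, 27.154911041259766) [615.33021034 385.70879397] gauge 24.698952578933294 378.41054393806064
```

View pics/h.png

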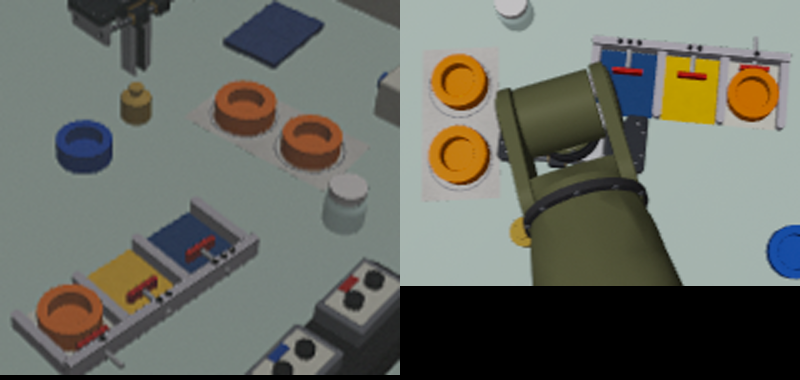

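The stand is home in the white bay with its bar right back. The other two bars and the spares haven't moved, and the gripper is clear.

```bash
python3 -c "
from cell import manip
print(manip.sign_off())"
```

```text
the job is handed in; nothing more can be done
None
```

The stand is the 85 mm one. I slid it flat with the fingers spread inside its well and offered it squarely to the narrowest bay (87 mm, white floor). It went in with no measurable resistance, so the wider bays were not tried. I pushed it on until the bar met its stop, where the force rose to about 7 N. Then I eased off, narrowed the fingers and lifted clear, at about 16 s on the clock.

**Last checks, in the camera pictures:**
- **Stand:** its axis is about 50–52 mm inside the mouth and about 1.6 mm off the centre line.
- **Bars:** the red bar of the narrowest bay is right back, with its rod sticking out behind. The yellow and blue bays' bars were not touched.
- **Spares:** both spare stands measure where they were at the start, to under 1 mm. The bystanders in the last crops look unmoved; the flask, reagent bottle, beaker and screwdriver were outside them, and I did not check those again.
- **Gripper:** it is free in the air at about 200 mm and touches nothing.

**Disagreement:** the two cameras differed by about 3 mm and 0.015 rad on the gauge's pose. I used a blend of the two, and nothing I saw during the insertion conflicted with it.

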